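# Complete the crate of cultivation bottles and scan its label

## Task

One cultivation bottle has been left standing on the bench in front of the crate's label: stand it gently, without dropping it, in the empty place in the crate. Then take the hand scanner from its holder and point it squarely at the middle of the crate's sloped barcode label from 5 to 15 cm away, keep it quite still there for two seconds, and lower it gently back into its holder the way it was. Do not knock over the bottles in the crate or disturb the other things on the bench.

Things in the scene. Friction and masses are not known exactly. Their poses are not given: they have to be found in the camera images.
- crate: white perforated crate, fixed, 282 x 192 mm outside (long side along x), walls 105 mm high, 5 mm thick (rim 6 mm wider), floor 4 mm. Origin: centre of its underside, z up. Six places for bottles, no walls between, centred at x = -90, 0, 90 mm and y = -45, 45 mm; five are filled; neighbouring caps are 34 mm apart along x and y. The label is outside its -y wall.
- bay: the empty place in the crate: a faint 60 mm ring on the crate's floor. Origin: its centre, on the crate's floor (4 mm above the bench).
- bottle: the loose cultivation bottle on the bench, standing upright: black body 78 mm in diameter up to 95 mm high, conical shoulder narrowing to a 48 mm neck at 115 mm, white cap 56 mm in diameter from 125 to 150 mm high (its top), firmly on and meant to be gripped. About 0.5 kg. Origin: centre of its underside, z up along it.
- stock0: one of the five like bottles already in the crate (78 mm diameter, 150 mm tall, cap 56 mm), loose, standing on the crate's floor. Origin: centre of its underside.
- stock1: one of the five like bottles already in the crate (78 mm diameter, 150 mm tall, cap 56 mm), loose, standing on the crate's floor. Origin: centre of its underside.
- stock2: one of the five like bottles already in the crate (78 mm diameter, 150 mm tall, cap 56 mm), loose, standing on the crate's floor. Origin: centre of its underside.
- stock3: one of the five like bottles already in the crate (78 mm diameter, 150 mm tall, cap 56 mm), loose, standing on the crate's floor. Origin: centre of its underside.
- stock4: one of the five like bottles already in the crate (78 mm diameter, 150 mm tall, cap 56 mm), loose, standing on the crate's floor. Origin: centre of its underside.
- label: barcode label, white, 68 x 46 mm, on a grey 80 x 58 mm plate clipped outside the crate's -y wall, sloping: it looks outward (crate's -y) and 35 degrees upward. Origin: centre of its printed face, 82 mm above the bench, at x = 0, y = -116 mm in the crate's frame; x along the long side, y up the slope, z out of the face.
- label_centre (a point): the middle of the label's face (the same point as the label's origin)
- scanner: pistol-shaped hand scanner, 0.24 kg; reads by itself at any roll, no trigger. Origin: centre of its head; x forward, the way it looks; z up. Head 100 mm long, 56 wide (y), 44 high, flat sides to grip; front bumper 64 wide, 50 high from x = 42 to 58 mm. Handle 26 mm wide below it, from x = -8 mm slanting back to its foot, 20 mm wide, 113 mm below the origin at x = -27 mm.
- window (a point): centre of the scanner's window, 58 mm ahead of the scanner's origin; it looks along +x of the scanner. It reads a label 50 to 160 mm ahead that lies in the middle of its view (18 mm either way) and faces it within 20 degrees.
- holder: steel scanner holder, fixed: base 150 x 110 x 12 mm; post 18 mm thick at x = -85 mm; on it a fork of two level bars 8 mm thick along x from -85 to 30 mm, centred at y = -22 and 22 mm, tops 140 mm up, open in front. The scanner's head rests on the bars, handle hanging between, window to +x; it lifts straight up. Origin: on the bench below the resting scanner's origin, z up.
- rest (a point): where the scanner's origin is when it rests in the holder: 162 mm above the holder's origin; axes as the holder's
- sprayer: trigger spray bottle, 68 mm in diameter up to 110 mm, tapering to its neck, 194 mm tall; head 24 mm wide, from 168 mm up, reaching 30 mm behind and, with its nozzle, 64 mm ahead (its x) of the bottle's axis; trigger below the head at x = 36 mm, down to 127 mm; leave alone. Origin: centre of its underside.
- lamp: glass spirit lamp with cap, 74 mm in diameter, 86 mm tall; leave alone. Origin: centre of its underside.
- roll: roll of blank labels lying flat, 75 mm in diameter, 40 mm high; leave alone. Origin: centre of its underside.
- caps: two spare caps stacked, 57 mm in diameter, 48 mm high; leave alone. Origin: centre of its underside.
- spoon: spoon with a wooden handle lying on the bench, about 200 mm long, along its x; leave alone. Origin: its middle, on the bench.
- bowl: steel bowl, 104 mm across, 45 mm high; leave alone. Origin: centre of its underside.

How it is judged:
By the outcome, as a careful person would: the job done as asked, in the order asked, and still so for the second after the job is handed in, with the robot touching nothing.
It also fails if it takes over 69 s, if anything falls off the work surface, if the arm or the gripper's body presses on something with over 40 N, if the wrist force passes 120 N, or if a joint passes its speed limit or range.

## Robot

A 7-joint arm with a two-finger parallel gripper is mounted at the origin on the work surface. World frame = base frame: x ahead of the robot, y to its left, z up, the work surface at z = 0. Lengths are in m, angles in rad, forces in N, time in s.
With the tool pointing down it reaches from about 0.375 to 0.925 m from the base axis. Payload 3.1 kg.
Tool frame: the origin (TCP) lies between the finger pads; the fingertips stand 19 mm ahead of it and the grasp point (between the pads) is the TCP; z points along the fingers, y is the line along which they close (so a half turn about z gives the same grasp; the last joint's range is limited). The gripper opens to 85 mm and grips with 20 to 120 N. Pads are 22 mm wide; open, the fingers measure 114 mm over their backs; the gripper's body (76 mm by 85 mm) begins 54 mm behind the grasp point. The pads swing forward as they close: fully open they stand 13 mm farther back than shut.
Start: joints at [-1.394, 0.383, 0.044, 1.598, -0.018, 1.161, -0.05], TCP at [0.176, 0.626, 0.25] pointing down, gripper open.
Joint ranges: [-2.61, 2.61], [-0.41, 2.15], [-1.48, 1.57], [0, 2.5], [-1.57, 4.71], [0.05, 1.97], [-2.85, 2.85]. Speed limits (rad/s): [2.79, 2.79, 3.14, 3.14, 3.14, 3.14, 3.14].

## Interface

Orientations are given as a unit quaternion [x, y, z, w].
In Python, from bench import move_ptp, movel, move_j, move_gripper, pause, inverse_kinematics, read_camera, camera_params, MotionError, sign_off, look_for, tip_of, read_time_s, read_qpos, read_joint_vel, read_effort, read_eef_pos, read_tcp_rot, read_ft_force, read_ft_torque, read_finger_gap, read_grasp_force gives the robot as it stands. Calls block until the motion is done:
- move_ptp(position, orientation): joint-space move of the TCP to a pose.
- movel(position, orientation=None, speed=0.15): straight line of the TCP; orientation=None keeps the orientation; speed is the mean speed in m/s.
- move_j(angles): joint-space move.
- move_gripper(opening, effort=None): finger opening in m; effort is the grip in N (None keeps the last); returns when the fingers have stopped.
- pause(seconds).
- inverse_kinematics(position, orientation): joint angles nearest the present ones, or None.
- read_camera(name): name is "scene" or "top"; returns the picture (480x640x3 uint8, red, green, blue); there is no depth.
- camera_params(name): a dict with "K" (3x3 intrinsics, pixels), "camera_from_world" (4x4, takes a point from world to camera coordinates). Camera axes: x right, y down, z forward; pixel columns grow to the right and rows downward; lengths in m; the calibration is good to about 2 mm. A picture is of the moment at which its call begins. camera_params takes no time and is no camera call.
A pose or a line that the arm cannot do raises MotionError and nothing moves.
- sign_off(): hands the job in; it is judged then, once.
Trained networks look in the newest picture that a camera, given by its name, has taken for a name from the list of things; names that differ only in an ending like _2 or _b are one class to them, and where a whole thing is asked for, a point or a joint stands for the part that bears it (a point fixed in the world has none). Each returns a list of dicts, best first, with "confidence" (0 to 1); they miss things now and then, are a little off and sometimes report something else, mostly with a low value. They report only what shows in the picture. A call takes as long as a camera call.
- look_for(camera, name): "at" ([column, row] in pixels, amid what is visible of it).
- tip_of(camera, name): "at" ([column, row] in pixels: a listed point, or the origin of a listed thing).
Readings, each from a call of its own:
- read_time_s(): time.
- read_qpos(): joint angles.
- read_joint_vel(): joint speeds.
- read_effort(): joint torques, N m.
- read_eef_pos(): TCP position.
- read_tcp_rot(): TCP orientation.
- read_ft_force(): force on the tool from outside, world axes, zero at the start.
- read_ft_torque(): the same for the moment, N m.
- read_finger_gap(): finger opening in m.
- read_grasp_force(): force on a finger pad.
Only numpy, scipy, OpenCV 4.12 (cv2) and the standard library are available. Lean on these libraries where they do the work, as an engineer would, in place of code of your own. Each camera call takes 0.05 s, during which the arm holds its last target. There are 200 camera calls.

## Working session

There is one attempt and no reset: what is moved stays moved. The work goes in short steps, each a Python script; the robot and the scene stay as the last script left them, time stands still between calls to the robot, and variables do not carry over. Pictures are saved under pics/ and viewed, at most 10 in all, crops included, and the job is handed in when it is done.

```bash
ls; mkdir -p pics; python3 - <<'E'
from bench import *
import cv2,numpy as np
for c in("scene","top"):
    im=read_camera(c); cv2.imwrite(f"pics/{c}0.png",im[:,:,::-1]); p=camera_params(c); print(c,np.round(p["K"],1).tolist(),np.round(p["camera_from_world"],3).tolist())
    for n in["crate","bay","bottle","label_centre","scanner","window","holder","rest","sprayer","lamp","roll","caps","spoon","bowl"]:
        print(n,[(np.round(d["at"]).tolist(),round(d["confidence"],2)) for d in tip_of(c,n)][:6],'|',[(np.round(d["at"]).tolist(),round(d["confidence"],2)) for d in look_for(c,n)][:6] )
print(read_time_s())
E
```

```text
pics
scene [[498.9, 0.0, 325.7], [0.0, 498.9, 232.7], [0.0, 0.0, 1.0]] [[-0.784, 0.62, -0.014, 0.495], [0.527, 0.654, -0.543, -0.237], [-0.328, -0.434, -0.839, 1.493], [0.0, 0.0, 0.0, 1.0]]
crate [([405.0, 313.0], 0.9)] | [([412.0, 298.0], 0.63)]
bay [([417.0, 278.0], 0.83), ([394.0, 302.0], 0.45), ([307.0, 223.0], 0.3), ([375.0, 264.0], 0.27)] | [([423.0, 280.0], 0.61), ([330.0, 201.0], 0.51)]
bottle [([352.0, 256.0], 0.65), ([299.0, 170.0], 0.37)] | [([356.0, 240.0], 0.73)]
label_centre [([376.0, 265.0], 0.64), ([406.0, 313.0], 0.18)] | []
scanner [([265.0, 244.0], 0.75), ([298.0, 128.0], 0.56)] | [([294.0, 132.0], 0.67)]
window [([303.0, 145.0], 0.97), ([418.0, 324.0], 0.75), ([406.0, 316.0], 0.7)] | [([293.0, 131.0], 0.89)]
holder [([297.0, 170.0], 0.9)] | [([289.0, 164.0], 0.75)]
rest [([296.0, 133.0], 0.73), ([420.0, 322.0], 0.73), ([306.0, 220.0], 0.32)] | [([328.0, 200.0], 0.6), ([289.0, 166.0], 0.57)]
sprayer [([265.0, 246.0], 0.68), ([294.0, 126.0], 0.45)] | [([258.0, 224.0], 0.95), ([427.0, 309.0], 0.65), ([330.0, 201.0], 0.54)]
lamp [([355.0, 181.0], 0.64), ([304.0, 146.0
[... 1089 characters left out ...]
441.0, 290.0], 0.93), ([360.0, 252.0], 0.41), ([176.0, 216.0], 0.26)]
holder [([415.0, 288.0], 0.89), ([457.0, 203.0], 0.73)] | [([437.0, 301.0], 0.6), ([363.0, 279.0], 0.41)]
rest [([440.0, 293.0], 0.61)] | [([442.0, 306.0], 0.82)]
sprayer [([364.0, 197.0], 0.59)] | [([368.0, 187.0], 0.62)]
lamp [([370.0, 329.0], 0.85), ([272.0, 162.0], 0.7)] | [([268.0, 158.0], 0.71), ([370.0, 327.0], 0.68), ([200.0, 269.0], 0.58)]
roll [([360.0, 277.0], 0.6)] | [([359.0, 280.0], 0.85), ([175.0, 221.0], 0.61)]
caps [([359.0, 255.0], 0.79)] | [([359.0, 252.0], 0.61)]
spoon [([456.0, 202.0], 0.69)] | [([449.0, 200.0], 0.94)]
bowl [([269.0, 163.0], 0.92), ([252.0, 254.0], 0.56)] | [([268.0, 158.0], 0.81)]
2.9
```

View pics/scene0.png

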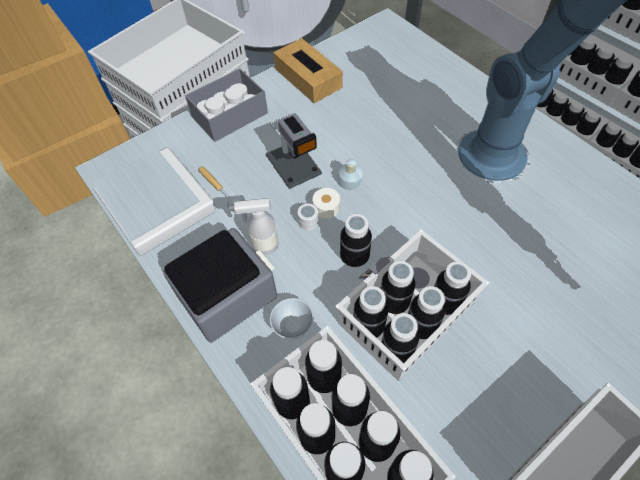

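View pics/top0.png

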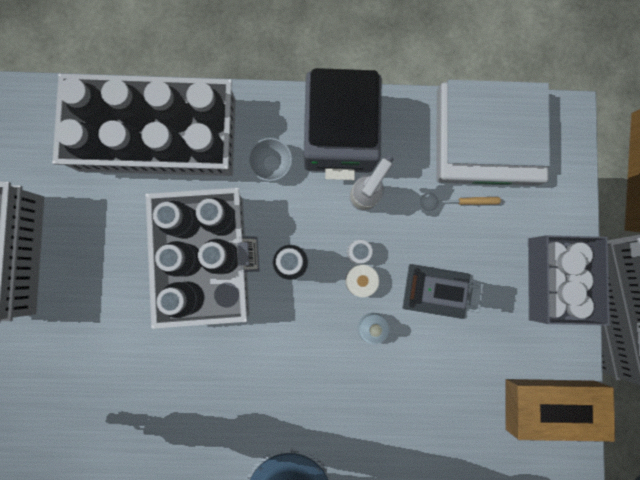

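The scene view shows the loose bottle at about (356,240), the crate at (413,303) and the scanner at (297,133). In the top view they are at (290,262), (197,258) and (440,291), with the label at (251,254) and the empty bay at (226,293). Next I'll triangulate and overlay models.

```bash
cat > h.py <<'E'
import numpy as np,cv2
from bench import *
from scipy.optimize import least_squares
from scipy.spatial.transform import Rotation as R
P={c:camera_params(c) for c in("scene","top")}
def proj(c,X):
    X=np.atleast_2d(X);T=np.array(P[c]["camera_from_world"]);q=(X@T[:3,:3].T+T[:3,3])@np.array(P[c]["K"]).T
    return q[:,:2]/q[:,2:]
def ray(c,uv,z):
    T=np.array(P[c]["camera_from_world"]);d=T[:3,:3].T@np.linalg.solve(np.array(P[c]["K"]),[*uv,1]);o=-T[:3,:3].T@T[:3,3]
    return o+d*(z-o[2])/d[2]
def tri(us,ut):
    f=lambda x:np.r_[proj("scene",x)[0]-us,proj("top",x)[0]-ut]
    r=least_squares(f,[.5,.1,.1]);return r.x,np.abs(r.fun).max()
def frame(x,y,yaw,L,z=0):
    L=np.array(L,float);c,s=np.cos(yaw),np.sin(yaw)
    return np.c_[x+c*L[:,0]-s*L[:,1],y+s*L[:,0]+c*L[:,1],z+L[:,2]]
def circ(r,z,n=40):
    a=np.linspace(0,2*np.pi,n);return np.c_[r*np.cos(a),r*np.sin(a),0*a+z]
def box(x0,x1,y0,y1,z):return np.array([[x0,y0,z],[x1,y0,z],[x1,y1,z],[x0,y1,z],[x0,y0,z]])
def crop(im,c,x0,y0,x1,y1,k,lines,name):
    o=cv2.resize(im[y0:y1,x0:x1,::-1],None,fx=k,fy=k,interpolation=cv2.INTER_CUBIC)
    for L,col in lines:
        p=((proj(c,L)-[x0,y0]+.5)*k*8).astype(np.int32);cv2.polylines(o,[p],False,col,1,cv2.LINE_AA,3)
    cv2.imwrite(name,o)
E
cat > ov.py <<'E'
from h import *
import sys
def models(cr,bo,sc):
    G,Rd,Y=(0,255,0),(0,0,255),(0,255,255)
    L=[(frame(*cr,box(-.144,.144,-.099,.099,.105)),G),(frame(*cr,circ(.03,.004)+[-.09,-.045,0]),Rd)]
    lw=np.array([[x,-.116+s*.5736*1,.082+s*.8192] for x,s in[]]) if 0 else None
    # label: normal = (0,-cos35,sin35), up slope = (0,sin35,cos35)
    c=np.cos(np.radians(35));s=np.sin(np.radians(35))
    L.append((frame(*cr,[[x,-.116+s*v,.082+c*v] for x,v in[(-.034,-.023),(.034,-.023),(.034,.023),(-.034,.023),(-.034,-.023)]]),Y))
    L+= [(frame(*bo,0,circ(.028,.15)),G),(frame(*bo,0,circ(.039,.0)),Rd),(frame(*bo,0,circ(.039,.095)),Rd)]
    L+= [(frame(*sc,box(-.042,.058,-.028,.028,.184)),G),(frame(*sc,box(.042,.058,-.032,.032,.187)),Y),
         (frame(*sc,[[.058,-.032,.137],[.058,.032,.137],[.058,.032,.187],[.058,-.032,.187],[.058,-.032,.137]]),Y),(frame(*sc,box(-.075,.075,-.055,.055,.012)),Rd)]
    return L
def show(cr,bo,sc,tag):
    L=models(cr,bo,sc)
    a=[]
    for c,bs in(("top",[(140,180,320,330),(390,240,490,340)]),("scene",[(325,190,505,390),(250,95,350,195)])):
        im=read_camera(c)
        for i,b in enumerate(bs): crop(im,c,*b,[3.3,4][i],L,"/tmp/x.png");a.append(cv2.resize(cv2.imread("/tmp/x.png"),(400,300) if 0 else None,fx=1,fy=1))
    def hs(*v):
        h=max(x.shape[0] for x in v);return np.hstack([cv2.copyMakeBorder(x,0,h-x.shape[0],0,0,0) for x in v])
    cv2.imwrite(f"pics/{tag}_crate.png",hs(a[0],a[2])[:600,:]);print(hs(a[0],a[2]).shape)
    cv2.imwrite(f"pics/{tag}_scan.png",hs(a[1],a[3]))
E
python3 - <<'E'
from h import *
from ov import show
for n,s,t in[("bottle0",(352,256),(292,262)),("label",(376,265),(251,254)),("crate0",(405,313),(200,258)),("bay",(417,278),(226,292)),("window",(303,145),(413,290)),("scanner",(298,128),(441,289)),("holder0",(297,170),(415,288)),("captop",(356,226),(289.5,262)),("rest",(296,133),(440,293))]:
    x,e=tri(s,t);print(n,np.round(x,3),round(e,1))
for n,s,t,z in[("sprayer",(265,246),(364,197),0),("lamp",(355,181),(370,329),0),("roll",(327,206),(360,277),0),("caps",(306,221),(359,255),0)]:
    print(n,ray("scene",s,z).round(3),ray("top",t,z).round(3))
print("rim corners top",[ray("top",p,.105).round(3).tolist() for p in[(147,194),(240,190),(245,321),(152,327)]])
print("rim scene",[ray("scene",p,.105).round(3).tolist() for p in[(421,234),(487,283)]])
c=ray("top",(197,258),.105)
bo,_=tri((356,226),(289.5,262))
w,_=tri((303,145),(413,290));s,_=tri((298,128),(441,289))
yaw=np.arctan2(w[1]-s[1],w[0]-s[0]);m=(w+s)/2;print(yaw)
o=m-.029*np.r_[np.cos(yaw),np.sin(yaw),0]
show((c[0],c[1],.05),tuple(bo[:2]),(o[0],o[1],yaw),"a")
E
```

```text
bottle0 [ 0.548  0.007 -0.01 ] 0.2
label [0.558 0.099 0.082] 1.5
crate0 [0.555 0.222 0.013] 2.4
bay [0.47  0.164 0.006] 1.1
window [ 0.494 -0.255  0.158] 2.6
scanner [ 0.492 -0.3    0.186] 2.6
holder0 [ 0.496 -0.291  0.025] 2.8
captop [0.543 0.008 0.131] 0.2
rest [ 0.485 -0.31   0.155] 0.1
sprayer [ 0.713 -0.158  0.   ] [ 0.711 -0.165  0.   ]
lamp [ 0.384 -0.176  0.   ] [ 0.391 -0.185  0.   ]
roll [ 0.503 -0.157  0.   ] [ 0.515 -0.159  0.   ]
caps [ 0.579 -0.154  0.   ] [ 0.568 -0.155  0.   ]
rim corners top [[0.686, 0.326, 0.105], [0.701, 0.123, 0.105], [0.414, 0.102, 0.105], [0.397, 0.301, 0.105]]
rim scene [[0.423, 0.114, 0.105], [0.399, 0.304, 0.105]]
1.5228137519021254
(660, 1188, 3)
```

```bash
python3 - <<'E'
from h import *
import ov
ov.show((.5495,.213,.077),(.545,.008),(.490,-.308,1.50),"b")
for n,w in(("crate",800),("scan",800)):
    a=cv2.imread(f"pics/b_{n}.png");k=min(800/a.shape[1],600/a.shape[0]);cv2.imwrite(f"pics/b_{n}.png",cv2.resize(a,None,fx=k,fy=k,interpolation=cv2.INTER_AREA))
E
```

```text
(660, 1188, 3)
```

View pics/b_crate.png

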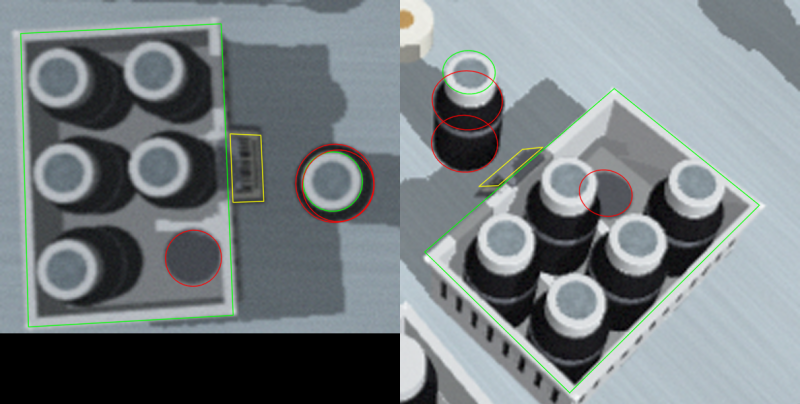

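View pics/b_scan.png

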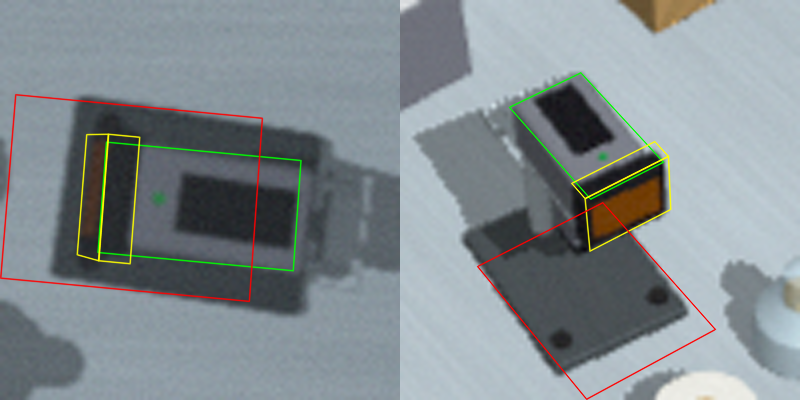

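The crate, label and bay overlays fit. The holder's yaw is about 0.07 rad off and its base is offset, so I'll fit base corners and head.

```bash
python3 - <<'E'
from h import *
print("cap",tri((357.4,223.8),(289.9,262)))
bt=[(409.5,264.2),(471.2,274.5),(465.7,318.5),(403,308.7)]
bs=[(289.5,188.5),(321.8,173.2),(266.2,154.5)]
# base local: +x image left. top-left pixel=(+x, -y?) 
B=box(-.075,.075,-.055,.055,.012)[:4]
def f(p):
    W=frame(*p,B);pt=proj("top",W);ps=proj("scene",W)
    d=[np.linalg.norm(pt-q,axis=1).argmin() for q in bt];e=[np.linalg.norm(ps-q,axis=1).argmin() for q in bs]
    return np.r_[(pt[d]-bt).ravel(),(ps[e]-bs).ravel()]
r=least_squares(f,[.49,-.34,1.43]);print("base",r.x,r.fun.round(1))
yaw=r.x[2];ax=np.r_[np.cos(yaw),np.sin(yaw)]
hr=[ray("scene",q,.184)[:2] for q in((295,113),(277.5,121.5))];print("rear",hr)
x0=np.mean(hr,0);x=ax@(x0-r.x[:2]);print("rear along,across",x,np.array([-ax[1],ax[0]])@(x0-r.x[:2]))
off=x+.042
import ov
o=r.x[:2]+ax*off;sc=(o[0],o[1],yaw);print("scanner",sc,off)
L=ov.models((.5495,.213,.077),(.545,.008),sc)[6:-1]+[(frame(*r.x,box(-.075,.075,-.055,.055,.012)),(0,0,255))]
a=[]
for c,b in(("top",(395,250,485,330)),("scene",(255,100,335,200))):
    im=read_camera(c)
    crop(im,c,*b,1,[], "/tmp/x.png");crop(im,c,*b,5,L,"/tmp/x.png");a.append(cv2.imread("/tmp/x.png"))
h=max(x.shape[0] for x in a);o=np.hstack([cv2.copyMakeBorder(x,0,h-x.shape[0],0,0,0) for x in a]);k=min(1,800/o.shape[1]);cv2.imwrite("pics/c.png",cv2.resize(o,None,fx=k,fy=k));print(o.shape)
E
```

```text
cap (array([0.54185578, 0.00814468, 0.13886994]), np.float64(1.1072998814730113))
base [ 0.48525692 -0.34115365  1.43669855] [-0.8 -0.6 -1.4 -1.1 -1.9  0.3 -0.9  0.4 -1.1 -2.4 -0.1 -2.6 -1.6 -2.2]
rear [array([ 0.45920142, -0.34606695]), array([ 0.51404862, -0.34985545])]
rear along,across -0.006563525330513369 -0.0022659624660406647
scanner (np.float64(0.48999464218483035), np.float64(-0.3060353100234617), np.float64(1.4366985499824931)) 0.035436474669486635
(500, 850, 3)
```

View pics/c.png

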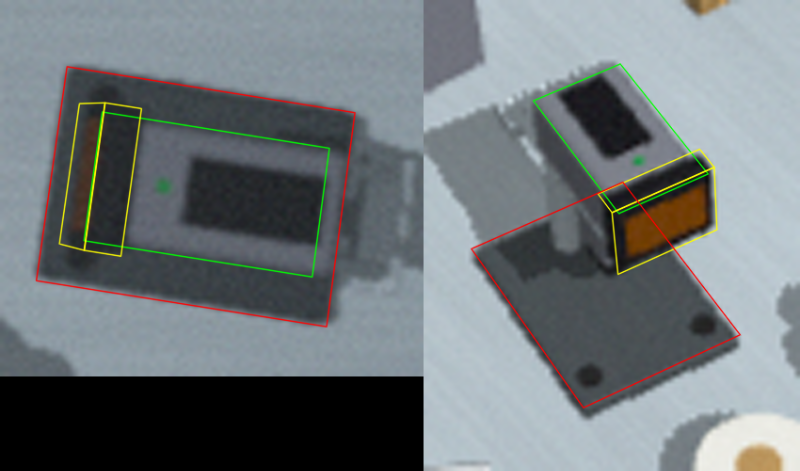

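```bash
cat >> h.py <<'E'
YC=.077; CR=np.array([.5495,.213]); BAY=frame(*CR,YC,[[-.09,-.045,.004]])[0]
LAB=frame(*CR,YC,[[0,-.116,.082]])[0]
c35,s35=np.cos(np.radians(35)),np.sin(np.radians(35))
N=frame(0,0,YC,[[0,-c35,s35]])[0]
SC=np.array([.490,-.306,.162]); SY=1.437
def quat(y,z):
    y=np.array(y)/np.linalg.norm(y);z=np.array(z)/np.linalg.norm(z);return R.from_matrix(np.c_[np.cross(y,z),y,z]).as_quat()
def down(a): return quat([np.cos(a),np.sin(a),0],[0,0,-1])
def scanpose(d,flip=0):   # scanner origin and tool quat (tool z=-scanner z, tool y=+-scanner y)
    X=-N; Y=np.cross([0,0,1],X);Y/=np.linalg.norm(Y);Z=np.cross(X,Y)
    return LAB+N*(d+.058), quat(Y*(-1 if flip else 1),-Z)
E
python3 - <<'E'
from h import *
print("cap rays",ray("scene",(357.4,223.8),.15),ray("top",(289.9,262),.15))
print("BAY",BAY,"LAB",LAB,"N",N,read_time_s())
B=np.array([.543,.008,.14])
for a in np.radians([-45,0,45,90,135,180,225,270]):
    a+=YC;print(round(np.degrees(a)),[None if q is None else np.round(q,2).tolist() for q in(inverse_kinematics(B+[0,0,.15],down(a)),inverse_kinematics(B,down(a)),inverse_kinematics(BAY+[0,0,.14],down(a)))])
for f in(0,1):
    a=SY+np.pi/2+f*np.pi
    p,q=scanpose(.095,f)
    print(f,p,[None if q is None else np.round(q,2).tolist() for q in(inverse_kinematics(SC+[0,0,.14],down(a)),inverse_kinematics(SC,down(a)),inverse_kinematics(p,q),inverse_kinematics(p+N*.08,q))])
E
```

```text
cap rays [0.54508188 0.01536881 0.15      ] [0.54308441 0.00630523 0.15      ]
BAY [0.46322825 0.16121018 0.004     ] LAB [0.55842318 0.09734371 0.082     ] N [ 0.0630124  -0.81672487  0.57357644] 3.2
-41 [[-0.84, 0.18, 0.85, 1.84, -0.15, 1.18, -0.66], [-0.79, 0.42, 0.84, 1.98, -0.39, 0.91, -0.46], [-0.96, 0.24, 0.61, 2.09, -0.18, 0.86, -0.96]]
4 [[-0.82, 0.18, 0.82, 1.84, -0.14, 1.18, 0.12], [-0.75, 0.4, 0.78, 1.98, -0.36, 0.9, 0.3], [-0.91, 0.24, 0.55, 2.09, -0.16, 0.86, -0.19]]
49 [[-0.79, 0.17, 0.79, 1.84, -0.13, 1.18, 0.9], [-0.71, 0.39, 0.74, 1.98, -0.33, 0.9, 1.06], [-0.85, 0.23, 0.47, 2.09, -0.14, 0.85, 0.57]]
94 [[-0.77, 0.17, 0.76, 1.84, -0.13, 1.18, 1.68], [-0.66, 0.37, 0.67, 1.98, -0.29, 0.89, 1.81], [-0.78, 0.22, 0.4, 2.08, -0.11, 0.85, 1.33]]
139 [[-0.69, 0.16, 0.67, 1.84, -0.11, 1.18, 2.44], [-0.53, 0.34, 0.51, 1.97, -0.22, 0.88, 2.53], [-0.68, 0.22, 0.29, 2.08, -0.08, 0.85, 2.09]]
184 [[-1.21, 0.43, 1.4, 1.85, -0.45, 1.25, -2.73], [-1.09, 0.82, 1.38, 1.99, -0.9, 1.15, -2.4], [-0.6, 0.22, 0.19, 2.08, -0.05, 0.85, 2.85]]
229 [[-1.21, 0.43, 1.4, 1.85, -0.45, 1.25, -1.95], [-1.09, 0.82, 1.38, 1.99, -0.9, 1.15, -1.61], [-1.51, 0.65, 1.39, 2.11, -0.76, 1.05, -2.0]]
274 [[-0.93, 0.2, 0.95, 1.84, -0.17, 1.18, -1.41], [-0.89, 0.48, 0.98, 1.98, -0.49, 0.94, -1.15], [-1.03, 0.26, 0.69, 2.09, -0.21, 0.86, -1.71]]
0 [ 0.56806407 -0.02761519  0.16975719] [[-0.54, 0.54, 1.39, 1.76, -0.55, 1.32, -2.3], [-0.48, 0.84, 1.37, 1.89, -0.89, 1.21, -2.06], [-0.5, 0.4, 0.2, 1.9, 0.59, 1.08, 2.57], [-0.45, 0.33, 0.28, 1.89, 0.59, 1.08, 2.71]]
1 [ 0.56806407 -0.02761519  0.16975719] [[-0.29, 0.28, 0.93, 1.75, -0.24, 1.23, 0.57], [-0.39, 0.63, 1.16, 1.89, -0.66, 1.07, 0.9], [-0.87, 0.47, 0.66, 1.92, 0.38, 0.99, -0.41], [-0.84, 0.41, 0.76, 1.91, 0.4, 1.0, -0.28]]
```

```bash
cat >> h.py <<'E'
def cap(im,uv,r=20):
    x0,y0=int(uv[0])-r,int(uv[1])-r;g=cv2.cvtColor(im[y0:y0+2*r,x0:x0+2*r],cv2.COLOR_RGB2HSV)
    m=((g[...,2]>165)&(g[...,1]<30)).astype(np.uint8)
    n,l,s,c=cv2.connectedComponentsWithStats(m)
    i=1+np.argmax(s[1:,4]*(s[1:,4]>30)-3*np.hypot(*(c[1:]-r).T)) 
    h=cv2.convexHull(np.argwhere(l==i)[:,::-1].astype(np.float32));e=cv2.fitEllipse(h)
    return np.array(e[0])+[x0,y0],np.round(e[1],1),s[i,4]
E
python3 - <<'E'
from h import *
im={c:read_camera(c) for c in P}
for n,X in[("bottle",np.array([.543,.009,.15]))]+[(f"st{i}",frame(*CR,YC,[[x,y,.154]])[0]) for i,(x,y) in enumerate([(0,-.045),(.09,-.045),(-.09,.045),(0,.045),(.09,.045)])]:
    o={c:cap(im[c],proj(c,X)[0],15) for c in P}
    print(n,X.round(3),[(c,o[c][0].round(1),(o[c][0]-proj(c,X)[0]).round(1),o[c][1],o[c][2]) for c in P],ray("scene",o["scene"][0],X[2]).round(4),ray("top",o["top"][0],X[2]).round(4))
E
```

```text
bottle [0.543 0.009 0.15 ] [('scene', array([356.3, 215.3]), array([-0. , -6.4]), array([31.9, 43.1]), np.int32(616)), ('top', array([288.8, 261.1]), array([ 0.2, -0.9]), array([24.7, 24.9]), np.int32(234))] [ 0.5311 -0.0051  0.15  ] [0.545  0.0087 0.15  ]
st0 [0.553 0.168 0.154] [('scene', array([401.1, 267.1]), array([ 1.8, -1.9]), array([24.9, 38. ]), np.int32(398)), ('top', array([210.9, 254.7]), array([-1.3, -0.7]), array([24.9, 25. ]), np.int32(224))] [0.5466 0.1672 0.154 ] [0.5543 0.1709 0.154 ]
st1 [0.643 0.175 0.154] [('scene', array([371.8, 294.9]), array([0.9, 0.8]), array([24. , 35.5]), np.int32(346)), ('top', array([208.5, 211.1]), array([-2.2, -1.4]), array([24.6, 25.2]), np.int32(222))] [0.6425 0.1777 0.154 ] [0.6456 0.1797 0.154 ]
st2 [0.456 0.251 0.154] [('scene', array([458.7, 265.6]), array([ 1.7, -4.9]), array([26.7, 41.4]), np.int32(447)), ('top', array([169.5, 301. ]), array([-0.4, -0.2]), array([25.1, 25.5]), np.int32(234))] [0.4442 0.2447 0.154 ] [0.4568 0.2519 0.154 ]
st3 [0.546 0.258 0.154] [('scene', array([430.1, 297.1]), array([-0.1,  1.3]), array([22.9, 32.1]), np.int32(310)), ('top', array([168. , 257.4]), array([-0.6, -0.2]), array([25. , 25.3]), np.int32(232))] [0.5485 0.2599 0.154 ] [0.5464 0.2592 0.154 ]
st4 [0.636 0.265 0.154] [('scene', array([402.1, 323.4]), array([0.3, 0.8]), array([23.9, 33.8]), np.int32(305)), ('top', array([165.7, 214.5]), array([-1.7, -0.1]), array([24.4, 25.1]), np.int32(219))] [0.6365 0.2665 0.154 ] [0.636  0.2683 0.154 ]
```

```bash
sed -i 's/CR=np.array(\[.5495,.213\])/CR=np.array([.550,.2147])/' h.py; python3 - <<'E'
from h import *
q=down(np.radians(-45)+YC);B=np.array([.545,.0095,0])
s=read_eef_pos();print(s,BAY,LAB)
move_gripper(.082,50)
move_ptp([.50,.25,.32],q)
move_ptp(B+[0,0,.25],q)
movel(B+[0,0,.141],q,.12)
print(read_ft_force())
move_gripper(.045,50);print(read_finger_gap(),read_grasp_force(),read_ft_force(),read_ft_torque())
movel(B+[0,0,.18],q,.06);print(read_finger_gap(),read_ft_force(),read_time_s())
movel(B+[0,0,.32],q,.2)
a=[]
for c in P:
    im=read_camera(c)
    b=(200,160,360,320) if c=="top" else (300,130,460,290)
    crop(im,c,*b,2.5,[(np.array([B+[0,0,.329-.141-.009+z] for z in(.0,.15)]),(0,255,0))],"/tmp/x.png");a.append(cv2.imread("/tmp/x.png"))
cv2.imwrite("pics/d.png",np.hstack(a));print(read_time_s())
E
```

```text
[0.17637243 0.62561902 0.25026995] [0.46372825 0.16291018 0.004     ] [0.55892318 0.09904371 0.082     ]
[ 0.03488045 -0.29578068  0.04994603]
0.05476856265135224 54.20153617858887 [-2.52388195  0.23675368  5.36835915] [ 0.08237047  0.38390161 -0.02311255]
0.054098730368269704 [-0.90147714  0.30884669 -6.02086625] 8.5583
9.5083
```

View pics/d.png

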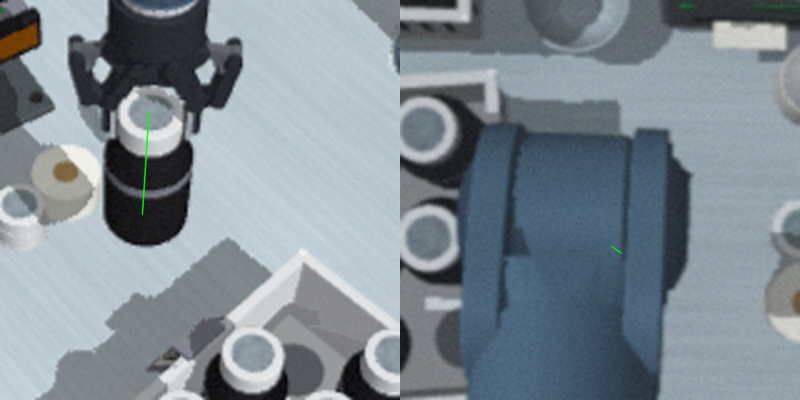

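The scene view shows the bottle upright between the fingers, with its cap at (150,112) in the crop. The axis overlay runs along the bottle, so it is centred in the grasp. I'll place it now.

```bash
python3 - <<'E'
from h import *
q=down(np.radians(-45)+YC);T=BAY*[1,1,0]
movel(T+[0,0,.32],q,.2)
movel(T+[0,0,.26],q,.12)
f0=read_ft_force();print(f0)
movel(T+[0,0,.158],q,.08);print(read_ft_force())
z=.158
while z>.142:
    z-=.002;movel(T+[0,0,z],q,.02);f=read_ft_force()
    if np.linalg.norm(f-f0)>2.5:break
print(z,f,read_eef_pos(),read_time_s())
move_gripper(.066,20);pause(.2);print(read_ft_force(),read_finger_gap())
movel(T+[0,0,.22],q,.1)
movel(T+[0,0,.32],q,.25);print(read_time_s())
E
```

```text
[-0.53436548  0.23401194 -6.01419932]
[ 0.08563904  0.58774076 -6.96111227]
0.144 [-3.04648866 -0.49772964  8.08287132] [0.46477416 0.16348722 0.14620111] 14.35
[ 0.25812905 -0.7177435  -0.28875499] 0.06573019239517353
16.2833
```

```bash
python3 - <<'E'
from h import *
a=SY+np.pi/2+np.pi;q=down(a)
move_gripper(.084)
move_ptp(SC+[0,0,.14],q)
print(read_qpos(),read_time_s())
L=[(frame(*CR,YC,box(-.144,.144,-.099,.099,.105)),(0,255,0)),(frame(SC[0],SC[1],SY,box(-.05,.05,-.028,.028,.184)),(0,255,0))]
t=[]
for c,bs in(("top",[(140,180,300,340)]),("scene",[(340,210,500,370),(230,80,390,240)])):
    im=read_camera(c)
    for b in bs: crop(im,c,*b,1.66*1,[],"/tmp/x.png");crop(im,c,*b,1.66,L,"/tmp/x.png");t.append(cv2.imread("/tmp/x.png"))
    if c=="top":
        print([cap(im,proj(c,frame(*CR,YC,[[x,y,.154]])[0])[0],15)[0].round(1).tolist() for x,y in[(-.09,-.045),(0,-.045),(.09,-.045),(-.09,.045),(0,.045),(.09,.045)]],proj(c,BAY+[0,0,.15]))
cv2.imwrite("pics/e.png",np.hstack(t))
E
```

```text
[-0.53274964  0.50900277  1.35926918  1.75690061 -0.51679106  1.30662726
  0.81285921] 18.325
[[213.3, 298.3], [210.8, 254.7], [208.5, 211.2], [169.6, 300.9], [168.0, 257.4], [165.7, 214.5]] [[212.99148259 298.50836464]]
```

View pics/e.png

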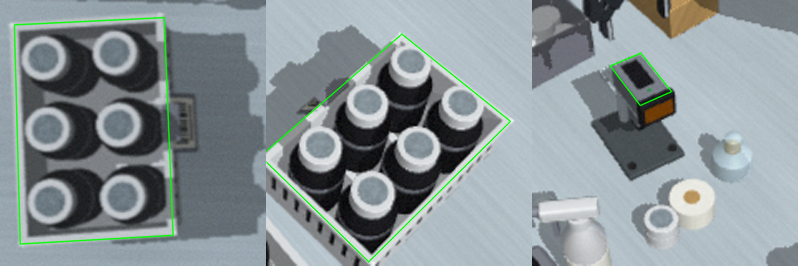

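All six bottles stand in the crate and the five stock caps haven't moved. The scanner overlay fits the head at about (640,78). Grasping it now.

```bash
python3 - <<'E'
from h import *
q=down(SY+np.pi*1.5)
movel(SC+[0,0,.04],q,.15)
movel(SC+[0,0,.003],q,.05);print(read_ft_force(),read_eef_pos()-SC)
move_gripper(.045,60);print(read_finger_gap(),read_grasp_force(),read_ft_force(),read_ft_torque(),read_eef_pos()-SC)
movel(SC+[0,0,.02],q,.04);print(read_ft_force(),read_finger_gap())
movel(SC+[0,0,.15],q,.15);print(read_ft_force(),read_ft_torque(),read_finger_gap(),read_time_s())
t=[]
L=[(frame(SC[0],SC[1],SY,box(-.05,.05,-.028,.028,.022),SC[2]+.147),(0,255,0)),(frame(SC[0],SC[1],SY,[[.058,-.032,-.025],[.058,.032,-.025],[.058,.032,.025],[.058,-.032,.025],[.058,-.032,-.025]],SC[2]+.147),(0,255,255))]
for c in P:
    im=read_camera(c);u=proj(c,SC+[0,0,.147])[0].astype(int);b=(u[0]-50,max(0,u[1]-70),u[0]+50,max(0,u[1]-70)+120)
    crop(im,c,*b,4,L,"/tmp/x.png");t.append(cv2.imread("/tmp/x.png"))
cv2.imwrite("pics/f.png",np.hstack(t))
E
```

```text
[-0.23528224  0.74045404  0.30789422] [ 0.00010705 -0.00024655  0.00320125]
0.055261513037523274 64.65993762016296 [ 1.42562097 -0.2635936   2.15235131] [-0.05207103 -0.03558244 -0.01349166] [ 0.00046318 -0.00034222  0.00359231]
[-0.49324166 -0.1745321  -2.64932055] 0.05512466944407624
[-0.22582612 -0.42013243 -2.07586654] [ 0.00081833 -0.04398895 -0.00998648] 0.05548104953689682 22.1
```

View pics/f.png

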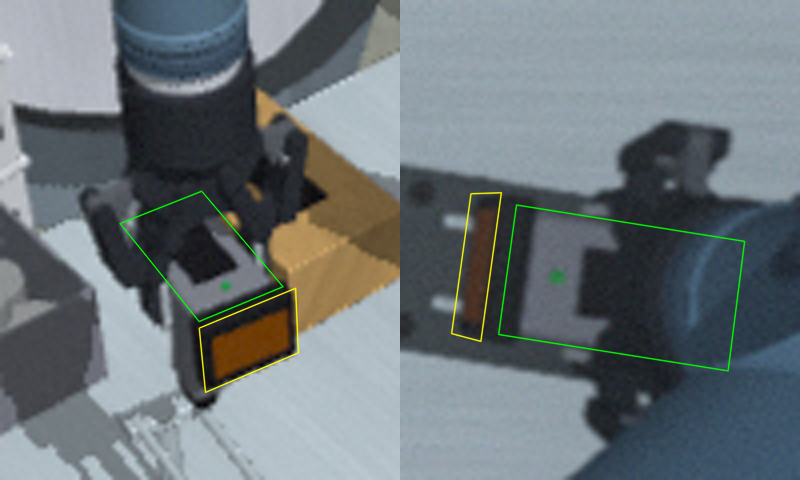

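The scanner is held level: in the crops its window sits inside the yellow outline at about (250,342) and (477,265). Next is the scan.

```bash
python3 - <<'E'
from h import *
p,q=scanpose(.095,1);tz=R.from_quat(q).as_matrix()[:,2];p=p-tz*.003
movel(p+N*.06+[0,0,.03],q,.15);print(read_qpos().round(2),read_time_s())
movel(p,q,.08);pause(.4)
print(read_eef_pos()-p,read_ft_force(),read_finger_gap())
t=[]
X0=p+tz*.003-N*.058
L=[(np.array([X0,LAB]),(0,0,255)),(frame(*CR,YC,[[x,-.116+s35*v,.082+c35*v] for x,v in[(-.034,-.023),(.034,-.023),(.034,.023),(-.034,.023),(-.034,-.023)]]),(0,255,255))]
for c in P:
    im=read_camera(c);u=proj(c,LAB)[0].astype(int);b=(u[0]-60,u[1]-70,u[0]+60,u[1]+50)
    if c=="top": b=(u[0]-20,u[1]-60,u[0]+100,u[1]+60)
    crop(im,c,*b,3.3,L,"/tmp/x.png");t.append(cv2.imread("/tmp/x.png"))
cv2.imwrite("pics/g.png",np.hstack(t))
for n in("window","label_centre"):
    print(n,[[(np.round(d["at"],1).tolist(),round(d["confidence"],2)) for d in tip_of(c,n)][:3] for c in P],[proj(c,X0 if n=="window" else LAB)[0].round(1) for c in P])
pause(2.3);print(read_time_s(),read_eef_pos()-p)
E
```

```text
[-1.25  0.9   1.49  1.9  -0.35  1.01  0.36] 24.075
[ 1.91121957e-05 -8.73307712e-05  9.00407077e-05] [ 0.41939448  0.50371919 -2.67542213] 0.05546184674470817
window [[([350.0, 229.9], 0.57)], []] [array([352.5, 233. ]), array([283.3, 251.8])]
label_centre [[([374.8, 264.5], 0.59)], []] [array([374.5, 265.1]), array([249.9, 254.8])]
28.2417 [-1.48820455e-05  2.89093290e-05 -2.55207711e-05]
```

View pics/g.png

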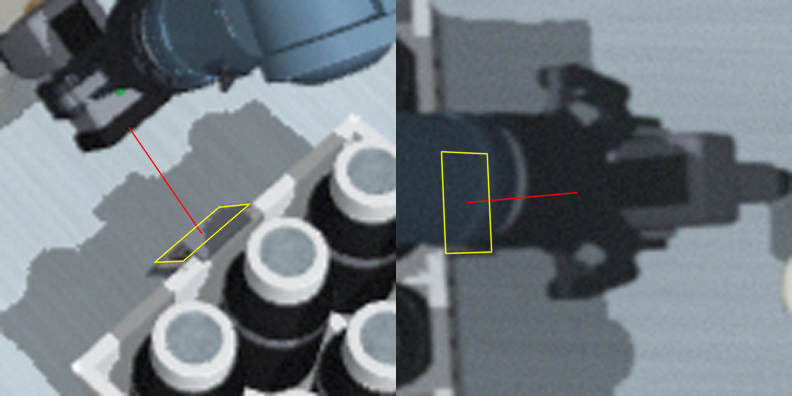

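The scene view shows the window at about (130,130) in the crop, aimed along the red line at the label's centre at (202,233). It held still for over 2 s. Now I'll return it.

```bash
python3 - <<'E'
from h import *
p,qs=scanpose(.095,1);tz=R.from_quat(qs).as_matrix()[:,2];p=p-tz*.003
q=down(SY+np.pi*1.5)
movel(p+N*.06+[0,0,.03],qs,.1)
movel(SC+[0,0,.15],q,.15);pause(.3);f0=read_ft_force();print(f0,read_eef_pos()-SC,read_time_s())
movel(SC+[0,0,.03],q,.08);print(read_ft_force())
movel(SC+[0,0,.008],q,.04);print(read_ft_force())
z=.008
while z>.0015:
    z-=.001;movel(SC+[0,0,z],q,.02);f=read_ft_force()
    if np.linalg.norm(f-f0)>2:break
print(z,f,read_eef_pos()-SC)
move_gripper(.084,20);pause(.2);print(read_ft_force(),read_finger_gap())
movel(SC+[0,0,.06],q,.08)
movel(SC+[0,0,.2],q,.2);print(read_time_s())
move_ptp([.30,-.33,.40],q)
L=[(frame(SC[0],SC[1],SY,box(-.05,.05,-.028,.028,.184)),(0,255,0)),(frame(*CR,YC,box(-.144,.144,-.099,.099,.105)),(0,255,0))]
t=[]
for c,bs in(("top",[(395,240,495,340)]),("scene",[(250,90,350,190)])):
    im=read_camera(c);cv2.imwrite(f"/tmp/{c}.png",im[:,:,::-1])
    for b in bs: crop(im,c,*b,4,L,"/tmp/x.png");t.append(cv2.imread("/tmp/x.png"))
a=np.hstack(t);s=cv2.resize(np.hstack([cv2.imread("/tmp/top.png"),cv2.imread("/tmp/scene.png")]),(533,200));s=cv2.copyMakeBorder(s,0,0,0,267,0)
cv2.imwrite("pics/i.png",np.vstack([a,s]));print(read_time_s())
E
```

```text
[ 0.32777634 -1.10993975 -2.09349566] [0.00026876 0.00052984 0.14986298] 31.375
[-0.34008018 -0.70491327 -1.96336272]
[ 0.52189897 -0.39845026 -1.84458172]
0.003 [-1.48835189  1.85612976  3.51294673] [ 9.29171360e-05 -1.04711257e-04  3.58919224e-03]
[-0.14850165 -0.53594512 -0.66357682] 0.08404701074086911
37.2917
38.2583
```

View pics/i.png

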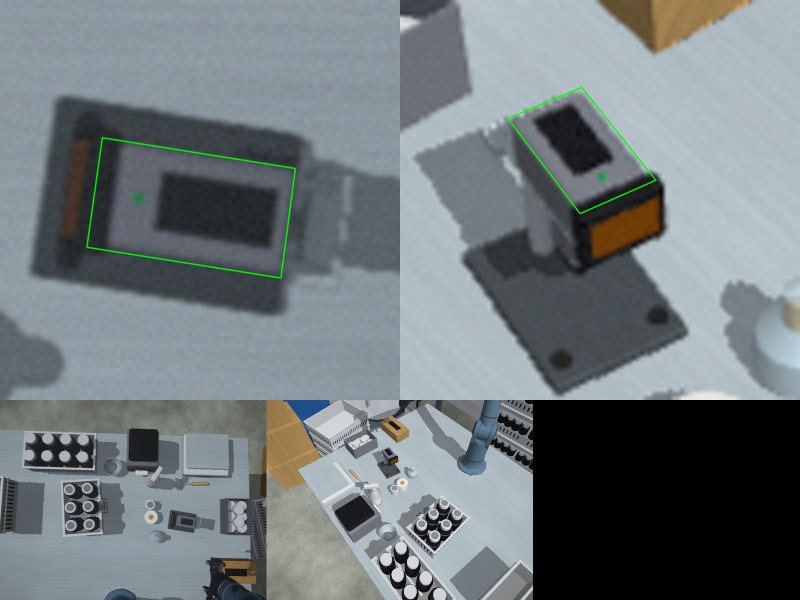

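The scanner rests in its holder as before, with its head outline at about (190,208) and (582,150) in the crops. All six bottles are standing, nothing else has moved, and the arm is clear.

```bash
python3 -c "
from bench import *
print(read_ft_force());print(sign_off())"
```

```text
[0.21193406 0.01319282 0.55263562]
the job is handed in; nothing more can be done
None
```

The job is handed in at about 38 s: the bottle stands in the crate's empty place, the scanner was held still on the label from about 9.5 cm for over two seconds, and it is back in its holder with nothing else visibly moved; no verdict came back.

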